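# Screw the handle home on the printing block

### The arm

A 6-joint arm with a two-finger parallel gripper is mounted at the origin on the work surface. World frame = base frame: x ahead of the robot, y to its left, z up, the work surface at z = 0. Lengths are in m, angles in degrees, forces in N, time in s.
With the tool pointing down it reaches from about 0.25 to 0.725 m from the base axis. Payload 9.7 kg.
Tool frame: the origin (TCP) lies on the centre line of the jaws, within the pads' length; the fingertips stand tip_reach ahead of it and the grasp point (between the pads) lies 2 mm behind it (tip_reach is the distance from the TCP to the fingertips, in m); z points along the fingers, y is the direction in which the jaws open and shut (so a half turn about z gives the same grasp; the last joint's range is limited). The gripper opens to 85 mm and grips with 20 to 120 N. Pads are 22 mm wide; open, the fingers measure 114 mm over their backs; the gripper's body (76 mm by 85 mm) begins 54 mm behind the grasp point. The pads swing forward as they close: fully open they stand 13 mm farther back than shut.
Start: joints at [-65.489, 4.979, 10.078, 95.1, 0, 90], TCP at [0.228, -0.5, 0.248] pointing down, gripper open.
Joint ranges: [-179.16, 179.16], [-48.56, 103.87], [-65.8, 70.77], [-126.05, 130.52], [-82.76, 87.17], [-180, 180]. Speed limits (degrees/s): [127.2, 127.2, 147.25, 180, 180, 180].

### API

Orientations are given as [roll, pitch, yaw] about the fixed x, y, z axes, in that order (R = Rz(yaw) Ry(pitch) Rx(roll)).
In Python, from workcell import get_obs, camera, calibration, job_done, tip_reach gives the robot as it stands.
- The arm moves only by the tool apply_moves, never from a script. Its argument "rows" is a list of rows, each a list of 7 numbers: the shift along the world's x, y, z in mm, then the turn, a rotation vector about the world's x, y, z in degrees, then the closure, from 0 (fully open) to 1 (shut). A call has 1 to 20 rows; each row shifts and turns the commanded pose from where the row before left it; what a row does not reach is not made up. A row lasts 1/8 s, in which the tool goes at most 62.5 mm and 10.7 degrees, less where a joint would pass 70% of its speed; a pose out of reach is approached as far as the arm can. A call with a gripper value outside its range is refused whole. The fingers move at their own pace and stop on an object; "grip_force" is the grip in N (left out, the last holds). Time passes only in rows, so rows that do not move let the fingers close. It gives the time, the measured TCP pose, the force and the opening at its end, in the units of the state.
- get_obs(): the state, without advancing time (a new reading comes with each control period).
- camera(name): name is "scene" or "top"; returns the picture (480x640x3 uint8, red, green, blue); there is no depth.
- calibration(name): a dict with "intrinsics" (3x3 intrinsics, pixels), "T" (4x4, takes a point from camera to world coordinates). Camera axes: x right, y down, z forward; pixel columns grow to the right and rows downward; lengths in m; the calibration is good to about 2 mm. A picture is of the moment at which its call begins. calibration takes no time and is no camera call.
- job_done(): hands the job in, once; it reports no verdict.
The state is a dict: "time": time; "q": joint angles; "qd": joint speeds; "joint_efforts": joint torques, N m; "ee_pos": TCP position; "tcp_rot": TCP orientation; "wrist_force": force on the tool from outside, world axes, zero at the start; "torque": the same for the moment, N m; "opening": finger opening in m.
Only numpy, scipy, OpenCV 4.12 (cv2) and the standard library are available. Lean on these libraries where they do the work, as an engineer would, in place of code of your own. Each camera call takes 0.05 s, during which the arm holds its last target.

### The job

One of the two big printing blocks has its handle standing loose on top of its brass socket, with the thread not yet caught. Without lifting it out, turn this handle backward (anticlockwise from above) until the thread start drops in, then turn it forward (clockwise) until it is fully home, and let go. Leave the other block's handle, which is already screwed home, as it is.

Things in the scene. Friction and masses are not known exactly. Their poses are not given: they have to be found in the camera images.
- handle_grip (a point): Centre (half-way up) of the loose handle's wooden grip bar: 64 mm long (its x), 20 wide (y), 30 tall, z up. Pinch it across its width from above. A grey metal disc, 50 mm across, tops out 28 mm below this point. At the start the bar's centre is 50 mm above the socket's top and the bar stands 30 to 60 degrees clockwise (from above) of the slot. 0.2 kg; half a turn looks and works alike.
- lugs (a point): Foot of the loose handle, on its axis 50 mm below the bar's centre. Here a 14 mm shank carries a steel cross-piece (two lugs, the thread starts): 38 mm tip to tip, 11 wide, 5 thick, parallel to the bar. At the start it lies on the socket's top. Lined up with the slot within about 10 degrees it falls in by 12 mm under its own weight; friction is light.
- socket (a point): Centre of the top of the fixed 64 mm square brass socket, 52 mm above the table. x: along the slot (44 by 19 mm, dark marks at its ends), the long axis of the pear-shaped wood block (144 by 84 mm). Dropped in, the handle can only turn clockwise: the lugs pass under the thread (3 mm play), sink 4 mm more between 35 and 75 degrees and stop at about 85: home, bar centre 34 mm above here.
- done_end (a point): End of the grip bar of the other, like handle, 32 mm from its middle, half-way up the bar. That handle is already home in its own like block (disc down on the socket, bar across the block) and is to be left alone.
Things that resemble listed ones, but are neither listed nor needed, are in the scene too. Leave any turquoise look-alike of the part that bears socket alone. What is shaped like the part that bears handle_grip but pink is not meant.

How it is judged (in metres and radians):
On the way:
1. the loose handle is turned back to the slot and has dropped in (z of handle_grip in the frame of socket below 0.042 m and angle between the x axis of handle_grip and the x axis of socket, either way round below 0.4 rad), for 0.1 s.
At the end, for the whole second after the job is handed in: The loose handle is home: bar turned at least 70 degrees forward from the slot, its centre no more than 36.5 mm above the socket's top (disc within 3.5 mm of the socket), within 10 mm of the socket's axis and upright within 10 degrees; the end of the other handle's bar within 12 mm of where it was (z of handle_grip in the frame of socket below 0.0365 m and angle between the x axis of handle_grip and the x axis of socket, either way round above 1.22 rad and horizontal distance between handle_grip and socket below 0.01 m and angle between handle_grip's own z axis and vertical below 0.17 rad and distance of done_end from where it was at the start of the episode below 0.012 m); the robot touches nothing.
It fails at once if the loose handle is lifted out (its bar's centre more than 62 mm above the socket's top) (z of handle_grip in the frame of socket above 0.062 m).
It fails at once if the loose handle is turned forward, past 77 degrees from the slot, while still on top of the thread (z of handle_grip in the frame of socket above 0.044 m and angle between the x axis of handle_grip and the x axis of socket, either way round above 1.35 rad).
It fails at once if the other handle is disturbed (end of its bar moved by more than 12 mm) (distance of done_end from where it was at the start of the episode above 0.012 m).
It also fails if it takes over 40 s, if anything falls off the work surface, if the arm or the gripper's body presses on something with over 40 N, if the wrist force passes 120 N, or if a joint passes its speed limit or range.

## Working session

There is one attempt and no reset: what is moved stays moved. The work goes in short steps, Python scripts to look and compute and a tool call to move; the robot and the scene stay as the last step left them, time stands still between calls to the robot, and variables do not carry over. Pictures are saved under pics/ and viewed, and the job is handed in when it is done.

Besides the shell and the picture viewer there is one more tool, called after "Call:" in YAML: its name, and indented under it one key for each argument. apply_moves: Moves the arm, as the interface text tells. Its arguments: {"type":"object","properties":{"rows":{"type":"array","items":{"type":"array","items":{"type":"number"}}},"grip_force":{"type":"number"}},"required":["rows"]}

```bash
mkdir -p pics; ls; python3 - <<'E'
from workcell import *
import cv2
for n in("scene","top"):
    cv2.imwrite(f"pics/{n}0.png",cv2.cvtColor(camera(n),cv2.COLOR_RGB2BGR)); c=calibration(n); print(n,c["intrinsics"],c["T"])
print(tip_reach, get_obs())
E
```

```text
pics
scene [[450.7056341    0.         323.45760185]
 [  0.         450.7056341  236.95277458]
 [  0.           0.           1.        ]] [[-0.80062321  0.51096201 -0.31292218  0.66212235]
 [ 0.59893277  0.66785421 -0.44187135  0.2515314 ]
 [-0.01679308 -0.54119181 -0.84073148  0.69812789]
 [ 0.          0.          0.          1.        ]]
top [[434.55682691   0.         327.73318607]
 [  0.         434.55682691 234.91332883]
 [  0.           0.           1.        ]] [[ 0.00624192 -0.99311206  0.11700201  0.33096778]
 [-0.99949384 -0.00254607  0.03171079 -0.06363471]
 [-0.03119448 -0.11714073 -0.99262528  0.89652695]
 [ 0.          0.          0.          1.        ]]
0.017 {'time': 0.1, 'q': array([-6.54910292e+01,  5.00783395e+00,  1.00383466e+01,  9.51004821e+01,
       -7.42765065e-04,  8.99995184e+01]), 'qd': array([ 0.02515874, -0.03291771,  0.04675936,  0.01066952, -0.04315097,
        0.08831186]), 'joint_efforts': array([-5.48283260e-04, -5.21560657e+01,  4.65651906e+01,  1.60412496e-02,
        2.91159063e-05, -1.56530814e-05]), 'ee_pos': array([ 0.22807518, -0.50026611,  0.24764926]), 'tcp_rot': array([-1.79930030e+02,  7.42176350e-04,  2.45094533e+01]), 'wrist_force': array([0.023127  , 0.35764165, 0.46250774]), 'torque': array([0.04233134, 0.04253259, 0.04391545]), 'opening': 0.08546044833494194}
```

View pics/scene0.png

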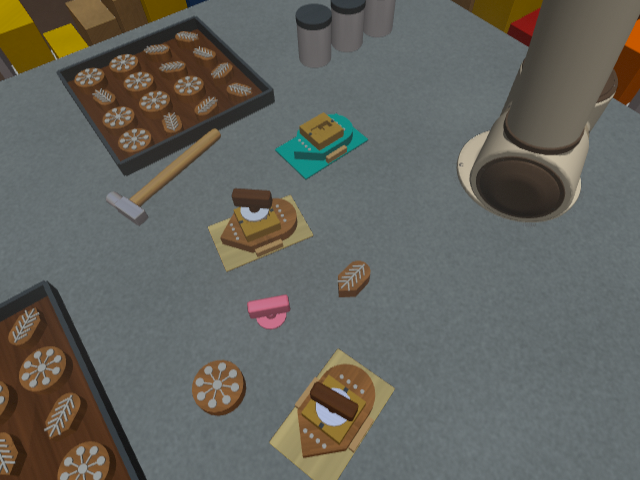

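View pics/top0.png

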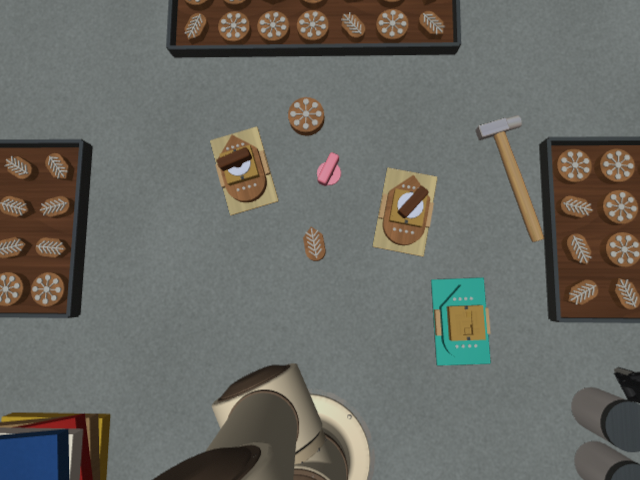

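```bash
python3 - <<'E'
import cv2
a=cv2.imread("pics/top0.png")[160:265,360:450]; b=cv2.imread("pics/scene0.png")[175:275,200:320]
cv2.imwrite("pics/z.png",cv2.hconcat([cv2.resize(a,(390,455),interpolation=2),cv2.resize(b,(400,455),interpolation=2)]))
t=cv2.cvtColor(cv2.imread("pics/top0.png"),cv2.COLOR_BGR2HSV)
for p in [(412,203),(420,192),(405,210),(400,235),(395,195),(380,240),(398,222),(425,215)]: print(p,t[p[1],p[0]])
E
```

```text
(412, 203) [ 11 146  82]
(420, 192) [ 12 147  80]
(405, 210) [ 11 142  81]
(400, 235) [ 14 137 123]
(395, 195) [ 20 143 153]
(380, 240) [ 23  80 168]
(398, 222) [ 18 163  75]
(425, 215) [ 14 138 124]
```

View pics/z.png

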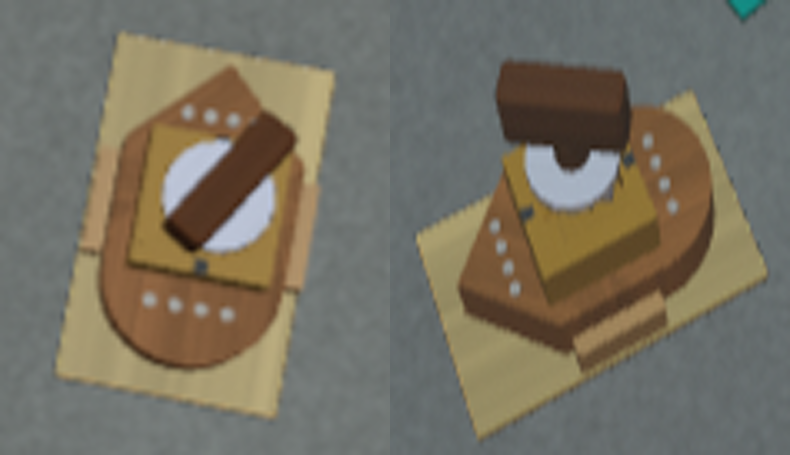

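```bash
cat >h.py <<'E'
import cv2,numpy as np
from workcell import *
def ray(n,uv):
    c=calibration(n);K,T=c["intrinsics"],c["T"]
    d=T[:3,:3]@np.linalg.solve(K,[uv[0],uv[1],1.]);return T[:3,3],d
def onz(n,uv,z):
    o,d=ray(n,uv);return o+d*(z-o[2])/d[2]
def tri(a,b):
    (o1,d1),(o2,d2)=ray("top",a),ray("scene",b)
    s=np.linalg.lstsq(np.c_[d1,-d2],o2-o1,rcond=None)[0]
    p,q=o1+s[0]*d1,o2+s[1]*d2;return (p+q)/2,np.linalg.norm(p-q)
def blob(img,lo,hi,box,near=None):
    m=cv2.inRange(cv2.cvtColor(img,cv2.COLOR_RGB2HSV),lo,hi)
    k=np.zeros_like(m);x0,y0,x1,y1=box;k[y0:y1,x0:x1]=255;m&=k
    n,l,s,c=cv2.connectedComponentsWithStats(m);i=1+np.argmax(s[1:,4])
    return (l==i).astype(np.uint8),c[i],s[i]
E
cat >m.py <<'E'
from h import *
import sys
t,s=camera("top"),camera("scene")
BT=(360,160,450,265);BS=(200,175,320,275)
def ang(v): return np.degrees(np.arctan2(v[1],v[0]))%180
def fit(m,z):
    c=max(cv2.findContours(m,0,1)[0],key=cv2.contourArea)[:,0]
    P=np.array([onz("top",p,z)[:2] for p in c])*1000
    r=cv2.minAreaRect(P.astype(np.float32));b=cv2.boxPoints(r)
    e=b[1]-b[0],b[2]-b[1];L=max(e,key=np.linalg.norm)
    return np.round(r[0],1),np.round(r[1],1),ang(L).round(1)
bt,ct,st=blob(t,(5,110,40),(16,190,100),BT)
bs,cs,ss=blob(s,(0,60,20),(16,200,85),BS)
print("bar",ct,st,cs,ss,"tri",tri(ct,cs)); print("bar z=.117",fit(bt,.117),"plane",onz("top",ct,.104))
dt,cd,sd=blob(t,(0,0,170),(180,60,255),BT);print("disc",sd,fit(cv2.morphologyEx(dt|bt*0,cv2.MORPH_CLOSE,np.ones((3,3))),.074))
# board
wt,cw,sw=blob(t,(20,50,110),(30,125,255),BT);print("board",sw,fit(wt,.0))
gt,cg,sg=blob(t,(17,126,90),(26,220,255),BT);print("brass",sg,fit(gt,.052))
o=cv2.cvtColor(t,cv2.COLOR_RGB2BGR);o[bt>0]=(0,0,255);o[dt>0]=(255,0,0);o[gt>0]=(0,255,0);o[wt>0]=(255,255,0)
p=cv2.cvtColor(s,cv2.COLOR_RGB2BGR);p[bs>0]=(0,0,255)
cv2.imwrite(sys.argv[1],cv2.hconcat([cv2.resize(o[160:265,360:450],(390,455),interpolation=0),cv2.resize(p[175:275,200:320],(400,455),interpolation=0)]))
E
python3 m.py pics/m1.png
```

```text
bar [413.05523256 201.08430233] [398 186  30  32 344] [251.87554269 198.59768452] [232 189  41  23 691] tri (array([ 0.48872265, -0.19621238,  0.10035774]), np.float64(0.0011147837127057432))
bar z=.117 (array([ 484.7, -191.7]), array([19.2, 65.2]), np.float32(135.2)) plane [ 0.48756106 -0.19523866  0.104     ]
disc [398 193  15  16 110] (array([ 498.1, -181.2]), array([13. , 39.8]), np.float32(137.4))
board [373 214  56  43 775] (array([ 436.6, -185.2]), array([106.8,  69.4]), np.float32(79.1))
brass [389 188  39  39 461] (array([ 486.3, -194. ]), array([65.4, 65.9]), np.float32(169.1))
```

View pics/m1.png

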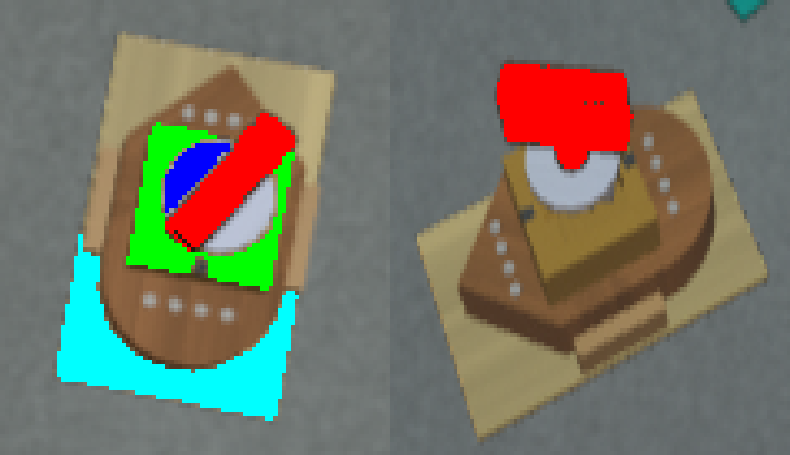

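The top view gives the loose handle at about (487,-195) mm, bar at 135° and slot at 169°. The bar is therefore about 34° clockwise of the slot, which fits the stated 30–60°. The done handle is the one on the left.

Call:
apply_moves:
  rows:
    - [32, 38, 0, 0, 0, -8, 0]
    - [32, 38, 0, 0, 0, -8, 0]
    - [32, 38, 0, 0, 0, -8, 0]
    - [32, 38, 0, 0, 0, -8, 0]
    - [0, 0, 0, 0, 0, 0, 0]
  grip_force: 20

```text
time: 0.82
ee_pos: [0.3578, -0.3463, 0.2484]
tcp_rot: [-180.0, -0.0, -7.4]
wrist_force: [0.6, -0.0, -0.0]
opening: 0.0855
```

```bash
python3 -c "
from h import *
o=get_obs();print(o['time'],o['q'],o['ee_pos'],o['tcp_rot'])"
```

```text
0.825 [-4.40808235e+01 -2.16062742e+00  2.80264126e+00  9.49586234e+01
  2.17930920e-02  1.43278507e+02] [ 0.35776106 -0.34632057  0.24835106] [-1.79985309e+02 -1.67540690e-02 -7.35933146e+00]
```

Call:
apply_moves:
  rows:
    - [10, 12, 0, 0, 0, 10, 0]
    - [10, 12, 0, 0, 0, 10, 0]
    - [10, 12, 0, 0, 0, 10, 0]
    - [10, 12, 0, 0, 0, 10, 0]
    - [10, 12, 0, 0, 0, 10, 0]
    - [10, 12, 0, 0, 0, 10, 0]
    - [10, 12, 0, 0, 0, 10, 0]
    - [10, 12, 0, 0, 0, 10, 0]
    - [10, 12, 0, 0, 0, 10, 0]
    - [10, 12, -10, 0, 0, 10, 0]
    - [10, 12, -20, 0, 0, 10, 0]
    - [10, 12, -20, 0, 0, 10, 0]
    - [9, 7, -20, 0, 0, 10, 0]
    - [0, 0, -20, 0, 0, 10, 0]
    - [0, 0, -10, 0, 0, 2.4, 0]
    - [0, 0, 0, 0, 0, 0, 0]

```text
time: 2.82
ee_pos: [0.4845, -0.198, 0.1474]
tcp_rot: [-180.0, -0.1, 134.9]
wrist_force: [0.4, 0.3, 0.0]
opening: 0.0853
```

```bash
python3 - <<'E'
from h import *
o=get_obs();print(o['time'],o['q'],o['ee_pos'],o['tcp_rot'])
a=camera("top")[130:280,310:510];b=camera("scene")[105:285,170:390]
cv2.imwrite("pics/z2.png",cv2.cvtColor(cv2.hconcat([cv2.resize(a,(400,300)),cv2.resize(b,(400,300))]),cv2.COLOR_RGB2BGR))
E
```

```text
2.825 [-2.22248438e+01  6.09265511e-01 -5.61725614e+00  8.38718582e+01
 -1.04981944e-02  2.28677692e+01] [ 0.48450935 -0.19802277  0.1473951 ] [-1.79952096e+02 -8.65679416e-02  1.34907360e+02]
```

View pics/z2.png

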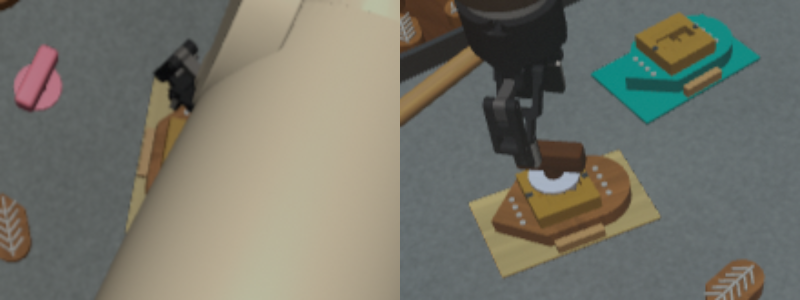

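The jaws are above the loose handle and across its bar, so I'm lowering and gripping.

Call:
apply_moves:
  rows:
    - [2.5, 3, -12, 0, 0, 0, 0]
    - [0, 0, -12, 0, 0, 0, 0]
    - [0, 0, -12, 0, 0, 0, 0]
    - [0, 0, -11, 0, 0, 0, 0]
    - [0, 0, 0, 0, 0, 0, 0.4]
    - [0, 0, 0, 0, 0, 0, 0.6]
    - [0, 0, 0, 0, 0, 0, 0.8]
    - [0, 0, 0, 0, 0, 0, 1]
    - [0, 0, 0, 0, 0, 0, 1]
    - [0, 0, 0, 0, 0, 0, 1]

```text
time: 4.18
ee_pos: [0.488, -0.1945, 0.1018]
tcp_rot: [180.0, 0.1, 134.9]
wrist_force: [0.1, -0.0, 4.0]
opening: 0.0196
```

```bash
python3 - <<'E'
from h import *
o=get_obs();print(o['time'],o['ee_pos'],o['opening'],o['wrist_force'])
b=camera("scene")[105:285,170:390]
cv2.imwrite("pics/z3.png",cv2.cvtColor(cv2.resize(b,(800,600)),cv2.COLOR_RGB2BGR))
E
```

```text
4.175 [ 0.48795024 -0.19454764  0.10175889] 0.019550989607628688 [ 0.06023203 -0.04242192  3.98739185]
```

View pics/z3.png

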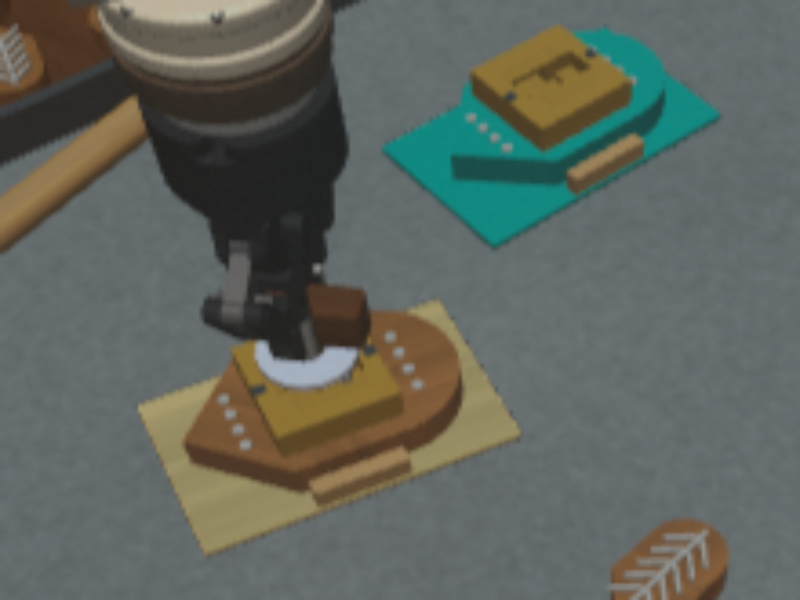

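Opening is 19.6 mm, so the bar is gripped. Next I turn it back 34°.

Call:
apply_moves:
  rows:
    - [0, 0, 0, 0, 0, 5, 1]
    - [0, 0, 0, 0, 0, 5, 1]
    - [0, 0, 0, 0, 0, 5, 1]
    - [0, 0, 0, 0, 0, 5, 1]
    - [0, 0, 0, 0, 0, 5, 1]
    - [0, 0, 0, 0, 0, 5, 1]
    - [-1, 0, 0, 0, 0, 4, 1]
    - [0, 0, 0, 0, 0, 0, 1]

```text
time: 5.22
ee_pos: [0.4863, -0.1943, 0.1007]
tcp_rot: [180.0, -0.1, 168.9]
wrist_force: [-0.0, -0.0, -2.6]
opening: 0.0197
```

Call:
apply_moves:
  rows:
    - [0, 0, 0, 0, 0, 0, 0.6]
    - [0, 0, 0, 0, 0, 0, 0.6]
    - [0, 0, 0, 0, 0, 0, 0.6]

```text
time: 5.6
ee_pos: [0.4867, -0.1945, 0.1014]
tcp_rot: [-180.0, 0.0, 168.9]
wrist_force: [-0.0, -0.0, 0.2]
opening: 0.0342
```

```bash
python3 - <<'E'
from h import *
o=get_obs();print(o['time'],o['ee_pos'],o['opening'],o['wrist_force'])
a=camera("top")[130:280,310:510];b=camera("scene")[145:255,190:300]
cv2.imwrite("pics/z4.png",cv2.cvtColor(cv2.hconcat([cv2.resize(a,(200,600)),cv2.resize(b,(600,600))]),cv2.COLOR_RGB2BGR))
E
```

```text
5.6 [ 0.48671779 -0.19446901  0.10140312] 0.03417252263222556 [-0.01584503 -0.00821531  0.24626313]
```

View pics/z4.png

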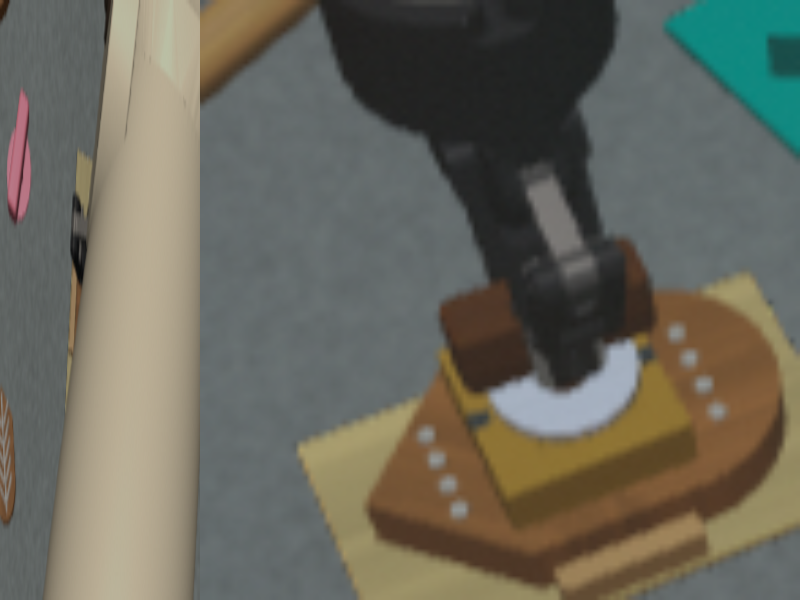

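The weight hung on the grip before release, and the disc is now about 8 px lower in the scene view, at (257,229). The thread start has dropped in. I'll lower 12 mm and regrip.

Call:
apply_moves:
  rows:
    - [0, 0, -6, 0, 0, 0, 0.6]
    - [0, 0, -6, 0, 0, 0, 0.6]
    - [0, 0, 0, 0, 0, 0, 0.8]
    - [0, 0, 0, 0, 0, 0, 1]
    - [0, 0, 0, 0, 0, 0, 1]
  grip_force: 30

```text
time: 6.32
ee_pos: [0.4867, -0.1944, 0.0892]
tcp_rot: [180.0, -0.0, 168.9]
wrist_force: [0.3, 0.7, -2.3]
opening: 0.0197
```

Call:
apply_moves:
  rows:
    - [0, 0, 0, 0, 0, -5, 1]
    - [0, 0, 0, 0, 0, -5, 1]
    - [0, 0, 0, 0, 0, -5, 1]
    - [0, 0, 0, 0, 0, -5, 1]
    - [0, 0, 0, 0, 0, -5, 1]
    - [0, 0, 0, 0, 0, -5, 1]
    - [0, 0, 0, 0, 0, -5, 1]
    - [0, 0, 0, 0, 0, 0, 1]

```text
time: 7.32
ee_pos: [0.4867, -0.1945, 0.0893]
tcp_rot: [180.0, 0.0, 133.9]
wrist_force: [0.3, -0.2, -2.0]
opening: 0.0198
```

```bash
python3 - <<'E'
from h import *
o=get_obs();print(o['time'],o['ee_pos'],o['opening'],o['wrist_force'],o['torque'])
a=camera("top")[130:280,310:510];b=camera("scene")[145:255,190:300]
cv2.imwrite("pics/z5.png",cv2.cvtColor(cv2.resize(b,(600,600)),cv2.COLOR_RGB2BGR))
E
```

```text
7.325 [ 0.4867125  -0.19445036  0.08932056] 0.0198298235489184 [ 0.32411423 -0.16878962 -1.9808685 ] [0.01341839 0.00953231 0.00886516]
```

View pics/z5.png

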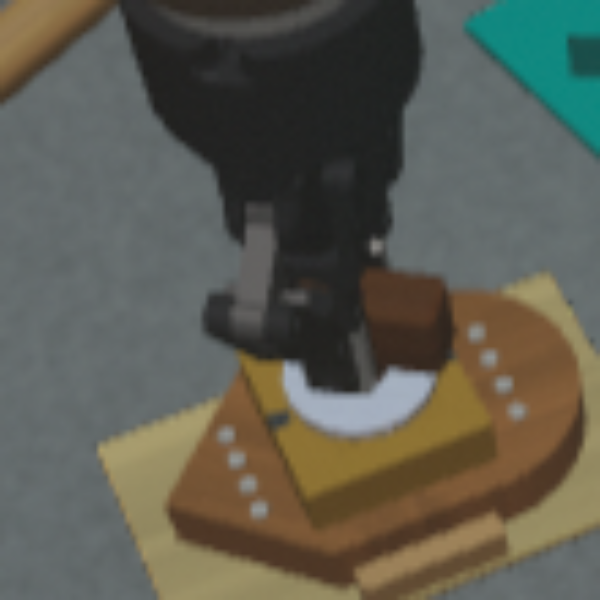

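```bash
cat > d.py <<'E'
from h import *
import sys
def proj(n,P):
    c=calibration(n);T=np.linalg.inv(c["T"]);q=c["intrinsics"]@(T[:3,:3]@P+T[:3,3]);return q[:2]/q[2]
def low(img,sx,sy,ox,oy):
    h=cv2.cvtColor(img,cv2.COLOR_BGR2HSV);m=cv2.inRange(h,(0,0,135),(180,70,255))
    n,l,s,c=cv2.connectedComponentsWithStats(m)
    best=max(range(1,n),key=lambda i:s[i,4]);ys,xs=np.where(l==best)
    return "low",ys.max()/sy+oy,"x",xs.min()/sx+ox,xs.max()/sx+ox
if __name__=="__main__":
    for z in(.074,.065,.062,.058,.054):
        p=np.array([proj("scene",np.array([.4867+.025*np.cos(t),-.1945+.025*np.sin(t),z])) for t in np.linspace(0,6.28,90)])
        print(z,"low",p[:,1].max(),"x",p[:,0].min(),p[:,0].max())
    s=cv2.imread("pics/scene0.png");print(low(s[190:250,225:290],1,1,225,190))
    a=cv2.imread("pics/z4.png")[150:500,200:];print(low(a,5.4545,5.4545,190,145+150/5.4545))
    a=cv2.imread("pics/z5.png")[150:500];print(low(a,5.4545,5.4545,190,145+150/5.4545))
E
python3 d.py
```

```text
0.074 low 219.99018464621392 x 241.4869471140002 270.5272503137077
0.065 low 223.00494378293047 x 242.36538276513298 271.1246199786734
0.062 low 223.9967523707236 x 242.65443689562272 271.321190568083
0.058 low 225.30914290730433 x 243.0369695035713 271.5813330973471
0.054 low 226.61021675794416 x 243.416257094845 271.83927122547783
('low', np.float64(220.0), 'x', np.float64(240.0), np.float64(268.0))
('low', np.float64(224.56732972774773), 'x', np.float64(242.8004400036667), np.float64(270.48400403336694))
('low', np.float64(224.56732972774773), 'x', np.float64(241.70043083692363), np.float64(269.3839948666239))
```

The mask check puts the disc's lower edge at row 224.6 both before and after the turn. That matches a disc top at z≈61 mm, so the handle is dropped in and has not lifted. I'll keep turning clockwise and let it sink.

Call:
apply_moves:
  rows:
    - [0, 0, -0.5, 0, 0, -5, 1]
    - [0, 0, -0.5, 0, 0, -5, 1]
    - [0, 0, -0.5, 0, 0, -5, 1]
    - [0, 0, -0.5, 0, 0, -5, 1]
    - [0, 0, -0.5, 0, 0, -5, 1]
    - [0, 0, -0.5, 0, 0, -5, 1]
    - [0, 0, -0.5, 0, 0, -5, 1]
    - [0, 0, -0.5, 0, 0, -5, 1]
    - [0, 0, 0, 0, 0, -5, 1]
    - [0, 0, 0, 0, 0, 0, 1]

```text
time: 8.68
ee_pos: [0.4867, -0.1944, 0.0853]
tcp_rot: [-180.0, 0.0, 89.0]
wrist_force: [-0.1, 0.3, -1.5]
opening: 0.0197
```

```bash
python3 - <<'E'
from h import *
o=get_obs();print(o['time'],o['ee_pos'],o['opening'],o['wrist_force'],o['torque'])
E
```

```text
8.675 [ 0.48666794 -0.1944336   0.08528687] 0.019680858022462652 [-0.14344618  0.25523547 -1.54949858] [ 0.03678469 -0.01878528 -0.01437784]
```

Call:
apply_moves:
  rows:
    - [0, 0, 0, 0, 0, -2, 1]
    - [0, 0, 0, 0, 0, -2, 1]
    - [0, 0, 0, 0, 0, -2, 1]
    - [0, 0, 0, 0, 0, 0, 1]

```text
time: 9.18
ee_pos: [0.4867, -0.1944, 0.0853]
tcp_rot: [-180.0, 0.0, 82.9]
wrist_force: [-0.4, 0.3, -3.3]
opening: 0.0196
```

```bash
python3 - <<'E'
from h import *
o=get_obs();print(o['time'],o['tcp_rot'],o['opening'],o['wrist_force'],o['torque'])
E
```

```text
9.175 [-1.79999238e+02  4.20634595e-03  8.29031414e+01] 0.019580071975244057 [-0.40678971  0.34546686 -3.33390535] [0.03195172 0.00523612 0.28040023]
```

Torque rose to 0.28 N·m at about 86°, so it is at the stop. I'll release, rise clear and check.

Call:
apply_moves:
  rows:
    - [0, 0, 0, 0, 0, 0, 0.7]
    - [0, 0, 0, 0, 0, 0, 0.3]
    - [0, 0, 0, 0, 0, 0, 0]
    - [0, 0, 0, 0, 0, 0, 0]
    - [0, 0, 20, 0, 0, 0, 0]
    - [0, 0, 30, 0, 0, 0, 0]
    - [0, 0, 40, 0, 0, 0, 0]
    - [-30, -40, 30, 0, 0, 0, 0]
    - [-30, -40, 20, 0, 0, 0, 0]
    - [-30, -40, 0, 0, 0, 0, 0]
    - [-30, -40, 0, 0, 0, 0, 0]
    - [-30, -40, 0, 0, 0, 0, 0]
    - [-30, -40, 0, 0, 0, 0, 0]
    - [0, 0, 0, 0, 0, 0, 0]

```text
time: 10.92
ee_pos: [0.3047, -0.4365, 0.2249]
tcp_rot: [-180.0, -0.0, 82.7]
wrist_force: [-0.5, 1.4, 0.5]
opening: 0.0854
```

```bash
python3 m.py pics/m6.png; python3 - <<'E'
from d import *
s=cv2.cvtColor(camera("scene"),cv2.COLOR_RGB2BGR);print(low(s[190:250,225:290],1,1,225,190));cv2.imwrite("pics/s6.png",s)
E
```

```text
bar [411.75211268 202.89577465] [394 197  36  15 355] [253.2219917  203.85892116] [240 186  27  37 482] tri (array([ 0.48838286, -0.19634391,  0.08527826]), np.float64(0.0015024339413885843))
bar z=.117 (array([ 481.2, -190.1]), array([62.9, 22.4]), np.float32(82.5)) plane [ 0.48416965 -0.19279538  0.104     ]
disc [397 209  24  10 147] (array([ 468.3, -190.6]), array([43.8, 16. ]), np.float32(84.2))
board [373 214  56  43 776] (array([ 436.6, -185.1]), array([106.9,  69. ]), np.float32(78.8))
brass [389 188  21  35 246] (array([ 489.6, -176.3]), array([29.2, 65.7]), np.float32(169.2))
('low', np.float64(226.0), 'x', np.float64(242.0), np.float64(269.0))
```

View pics/m6.png

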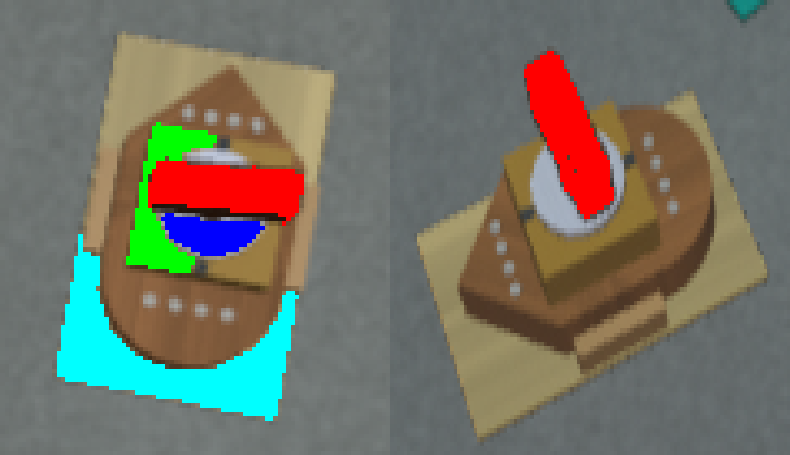

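View pics/s6.png

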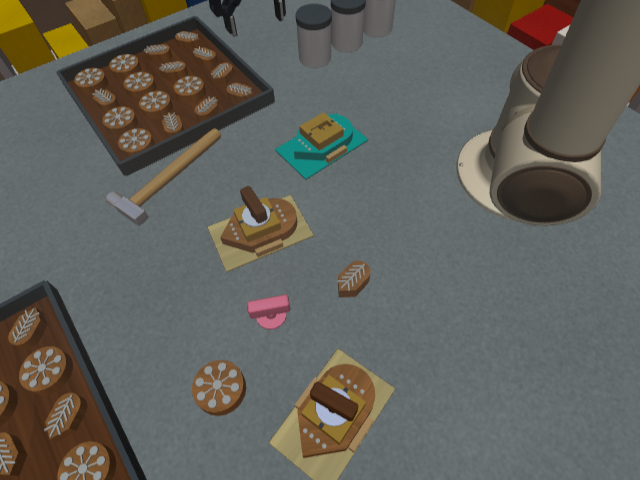

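```bash
python3 -c "
from workcell import *
print(job_done())"
```

```text
the job is handed in; nothing more can be done
None
```

The loose handle is screwed home and released, and I handed the job in at about 11 s of the 40 s allowed.

**What I did:** I pinched the bar from above and turned it back 34° to the slot. When I opened the jaws it was resting 12 mm lower. I regripped and turned it forward about 86°, until the torque rose to 0.28 N·m at the stop, then let go and moved the arm well clear.

**Last checks:**
- **Angle:** the bar is at about 83° and the slot at 169°, so it is about 86° forward. At least 70° was needed.
- **Height:** the bar centre triangulates to z = 85 mm, against an expected 86 mm. It came down 15 mm in total against a nominal 16 mm, so it may sit 1 mm high; the limit is 2.5 mm above home. The lower edge of the disc, at row 226, is consistent with fully home.
- **Position:** the bar's centre measures within about 3 mm of the socket's axis, and the handle looks upright.
- **Other handle:** it looks unmoved in the last picture and was never approached. I did not measure it separately.

I briefly misread one enlarged picture as showing the handle had lifted. A mask measurement of the disc showed it had not. No other checks failed or disagreed.

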